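Set both dryer vents to half

ROBOT

A 6-joint arm with a two-finger parallel gripper is mounted at the origin on the work surface. World frame = base frame: x ahead of the robot, y to its left, z up, the work surface at z = 0. Lengths are in m, angles in rad, forces in N, time in s.
With the tool pointing down it reaches from about 0.375 to 0.9 m from the base axis. Payload 3.1 kg.
Tool frame: the origin (TCP) lies at the centre of the arm's flange, where the gripper is bolted on; the fingertips stand 182 mm ahead of it and the grasp point (between the pads) lies 164 mm ahead of it; x points along the fingers, y is the direction in which the jaws open and shut, and the axes are right-handed (so a half turn about x gives the same grasp; the last joint's range is limited). The gripper opens to 87 mm and grips with 3 to 60 N. Pads are 19 mm wide; open, the fingers measure 117 mm over their backs; the gripper's body (75 mm by 190 mm) begins 51 mm behind the grasp point.
Start: joints at [-1.431, 0.527, 1.433, -0, 1.181, -0.178], TCP at [0.195, -0.594, 0.405] pointing down, gripper open.
Joint ranges: [-3.08, 3.08], [-0.75, 2.2], [0.22, 2.44], [-1.43, 4.57], [0, 2.65], [-2.85, 2.85]. Speed limits (rad/s): [2.79, 2.79, 3.14, 3.14, 3.14, 3.14].

INTERFACE

Orientations are given as a rotation vector (axis times angle).
In Python, from plant import arm, optics gives the robot as it stands. The module is installed in compiled form; this text tells all that it offers.
- The arm moves only by the tool servo_tool, never from a script. Its argument "plan" is a list that holds one entry, the list of rows, each a list of 7 numbers: the shift along the tool's x, y, z in units of 50 mm (1.0 is 50 mm), then the turn, a rotation vector about the tool's x, y, z in units of 8 degrees (1.0 is 8 degrees), then the gripper's target within -1 to 1 (shut at 1, half-way at 0, fully open at -1). In form: [[[x, y, z, ax, ay, az, fingers], ...]]. A call has 1 to 10 rows; each row is the pose to reach, as a shift and turn from the pose commanded when the call began, along the tool's axes at that moment; what a row does not reach only later rows make up. A row lasts 1/8 s, in which the tool goes at most 62.5 mm and 10.7 degrees, less where a joint would pass 70% of its speed; a pose out of reach is approached as far as the arm can. A call with a gripper value outside its range is refused whole. The fingers move at their own pace and stop on an object; "force" is the grip in N (left out, the last holds). Time passes only in rows, so rows that repeat a pose let the fingers close. It gives the time, the measured TCP pose, the force and the opening at its end, in the units of the state.
- arm.read_state(): the state, without advancing time (a new reading comes with each control period).
- optics.snapshot(name): name is "scene" or "top" or "wrist"; returns a dict with "image" (420x560x3 uint8, red, green, blue), "mtx" (3x3 intrinsics, pixels), "distortion" ([k1, k2, p1, p2, k3] as OpenCV has them; the pictures are not rectified), "rvec" (rotation vector, rad) and "tvec" (3), from world to camera coordinates, as OpenCV has them; the wrist camera has in their place "hand_eye" (4x4, takes a point from camera to tool coordinates, whose origin is the TCP and whose axes are the tool frame's). Camera axes: x right, y down, z forward; pixel columns grow to the right and rows downward; lengths in m; the calibration is good to about 2 mm. A picture is of the moment at which its call begins: read the wrist's pose just before it. There is no depth.
- arm.sign_off(): hands the job in, once; it reports no verdict.
Trained networks look in the newest picture that a camera, given by its name, has taken for a name from the list of things; names that differ only in an ending like _2 or _b are one class to them, and where a whole thing is asked for, a point or a joint stands for the part that bears it (a point fixed in the world has none). Each returns a list of dicts, best first, with "score" (0 to 1); they miss things now and then, are a little off and sometimes report something else, mostly with a low value. They report only what shows in the picture. A call takes as long as a camera call.
- optics.look_for(camera, label): "extent" ([left, top, right, bottom] in pixels, round what is visible of it).
The state is a dict: "time": time; "joint_pos": joint angles; "qd": joint speeds; "joint_efforts": joint torques, N m; "ee_pos": TCP position; "ee_rot": TCP orientation; "contact_force": force on the tool from outside, world axes, zero at the start; "wrist_torque": the same for the moment, N m; "gripper_width": finger opening in m.
Only numpy, scipy, OpenCV 4.12 (cv2) and the standard library are available. Lean on these libraries where they do the work, as an engineer would, in place of code of your own. Each camera call takes 0.05 s, during which the arm holds its last target.

TASK

The crackers in the dryer are past their first drying: set both rotary vents on top of the dryer to half. Push each vent's lever round by its upright tab, with one fingertip on one side of it and without pinching it, until its pointer stands at the long middle mark. Leave the cutter, the shaker and the cracker on the dryer where they are.

Things in the scene. Friction and masses are not known exactly. Their poses are not given: they have to be found in the camera images.
- vent_a: one of the two identical vents (which one stands left varies): a 128 mm round flange, 4 mm high, with two wedge-shaped air openings under a bow-tie shutter; its hub with the lever is 22 mm high. Origin: on the vertical turning axis, level with the dryer's flat top panel (210 mm above the table). Its -x axis points to its half mark, z up
- vent_a_half (a point): middle of this vent's half mark, 145 mm from the axis and 2 mm above the top panel. The thin fan-shaped index plate (2 mm thick, out to 156 mm) has five engraved black marks 22.5 degrees apart: closed, quarter, half, three quarters, open. The half mark is the middle one, longer and thicker than the others
- vent_a_pointer (a point): tip of this lever's pointer, 131 mm from the axis, 12 mm above the top panel; x axis outward along the lever. The lever is a steel strip 16 mm wide, 10 to 13 mm above the panel; near its end stands the grip tab (two black cheeks on a steel tang): 94 to 120 mm from the axis, 12 mm thick, 15 to 45 mm above the panel
- vent_a_lever (a joint): turn of this vent's lever, rad: 0 closed, 0.785 at the half mark, 1.571 open, with hard stops at both ends; it grows as the lever turns clockwise seen from above. It turns stiffly (about 2 N at the tab) and stays where it is left
- vent_a_tab (a point): centre of this lever's grip tab, 107 mm from the axis and 30 mm above the top panel; x axis outward along the lever, z up. The tab is 26 mm long along x, 12 mm thick (its y), 30 mm high, with a flat black cheek on either side: pushing on the cheek that faces the closed mark turns the lever towards open, and the other way round
- vent_b: the other vent (which one stands left varies): a 128 mm round flange, 4 mm high, with two wedge-shaped air openings under a bow-tie shutter; its hub with the lever is 22 mm high. Origin: on the vertical turning axis, level with the dryer's flat top panel (210 mm above the table). Its -x axis points to its half mark, z up
- vent_b_half (a point): middle of this vent's half mark, 145 mm from the axis and 2 mm above the top panel. The thin fan-shaped index plate (2 mm thick, out to 156 mm) has five engraved black marks 22.5 degrees apart: closed, quarter, half, three quarters, open. The half mark is the middle one, longer and thicker than the others
- vent_b_pointer (a point): tip of this lever's pointer, 131 mm from the axis, 12 mm above the top panel; x axis outward along the lever. The lever is a steel strip 16 mm wide, 10 to 13 mm above the panel; near its end stands the grip tab (two black cheeks on a steel tang): 94 to 120 mm from the axis, 12 mm thick, 15 to 45 mm above the panel
- vent_b_lever (a joint): turn of this vent's lever, rad: 0 closed, 0.785 at the half mark, 1.571 open, with hard stops at both ends; it grows as the lever turns clockwise seen from above. It turns stiffly (about 2 N at the tab) and stays where it is left
- vent_b_tab (a point): centre of this lever's grip tab, 107 mm from the axis and 30 mm above the top panel; x axis outward along the lever, z up. The tab is 26 mm long along x, 12 mm thick (its y), 30 mm high, with a flat black cheek on either side: pushing on the cheek that faces the closed mark turns the lever towards open, and the other way round
- cutter: round steel biscuit cutter, a thin-walled ring 66 mm across and 40 mm high, loose on the dryer's top just behind and between the vents; origin at the centre of its underside
- shaker: small steel shaker jar 52 mm across and 70 mm high, loose on the dryer's top just behind and between the vents; origin at the centre of its underside
- cracker: dark brown round cracker, 66 mm across and 9 mm thick, lying loose on the dryer's top between the two vents; origin at the centre of its underside
- dryer: the dryer: steel box 420 mm deep (its x), 520 mm wide (its y), 210 mm high, fixed on the table; origin at the centre of its underside, its open tray front faces its -x, towards the robot. The vents' pivots lie 130 mm to either side of its middle line, 40 mm nearer the front than its centre; a control strip with a knob (20 mm high) runs along the rear edge of the top

How it is judged:
At the end, for the whole second after the job is handed in: both levers at rest within 5 degrees (0.09 rad) of the half mark; the cutter, shaker and cracker at rest within 15 mm of where they stood (value of joint vent_a_lever between 0.695 and 0.875 rad and velocity of joint vent_a_lever between -0.03 and 0.03 rad/s and value of joint vent_b_lever between 0.695 and 0.875 rad and velocity of joint vent_b_lever between -0.03 and 0.03 rad/s and linear speed of each of cutter, shaker, cracker below 0.02 m/s and distance of each of cutter, shaker, cracker from where it was at the start of the episode below 0.015 m); the robot touches nothing.
It fails at once if a lever's tab is pinched (pressed on both of its cheeks at once) instead of pushed from one side (contact force between the fingers and vent_a_lever_c0 above 1 N and contact force between the fingers and vent_a_lever_c1 above 1 N).
It fails at once if a lever's tab is pinched (pressed on both of its cheeks at once) instead of pushed from one side (contact force between the fingers and vent_b_lever_c0 above 1 N and contact force between the fingers and vent_b_lever_c1 above 1 N).
It fails at once if the cutter is picked up or pushed out of its place (more than 15 mm) (distance of cutter from where it was at the start of the episode above 0.015 m).
It fails at once if the shaker is picked up or pushed out of its place (more than 15 mm) (distance of shaker from where it was at the start of the episode above 0.015 m).
It fails at once if the cracker is picked up or pushed out of its place (more than 15 mm) (distance of cracker from where it was at the start of the episode above 0.015 m).
It also fails if it takes over 58 s, if anything falls off the work surface, if the arm or the gripper's body presses on something with over 40 N, if the wrist force passes 120 N, or if a joint passes its speed limit or range.

## Working session

There is one attempt and no reset: what is moved stays moved. The work goes in short steps, Python scripts to look and compute and a tool call to move; the robot and the scene stay as the last step left them, time stands still between calls to the robot, and variables do not carry over. Pictures are saved under pics/ and viewed, and the job is handed in when it is done.

Besides the shell and the picture viewer there is one more tool, called after "Request:" by a JSON object that holds its "fn" and its "kwargs", one argument or row to a line. servo_tool: Moves the arm, as the interface text tells. Its arguments: {"type":"object","properties":{"plan":{"type":"array"},"force":{"type":"number"}},"required":["plan"]}

```bash
mkdir -p pics
python3 - <<'E'
from plant import arm, optics
import cv2,numpy as np
s=arm.read_state()
for k,v in s.items(): print(k,np.round(v,4))
for n in ["scene","top","wrist"]:
    d=optics.snapshot(n); cv2.imwrite(f"pics/{n}0.png",d["image"][:,:,::-1])
    print(n,np.round(d["mtx"],1).tolist(),np.round(d["distortion"],4), {k:np.round(d[k],4).tolist() for k in d if k in("rvec","tvec","hand_eye")})
E
```

```text
time 0.0
joint_pos [-1.4315  0.5285  1.4339 -0.      1.1814 -0.1785]
qd [ 0.0003 -0.0015  0.0011 -0.0006 -0.0001 -0.001 ]
joint_efforts [-7.00000e-04 -4.40045e+01 -1.76598e+01  6.33000e-02  5.85000e-02
 -1.00000e-04]
ee_pos [ 0.1953 -0.5934  0.4038]
ee_rot [ 2.0507  0.3309 -2.0506]
contact_force [ 0.1387 -0.331  -0.1365]
wrist_torque [-0.0501  0.0018  0.0573]
gripper_width 0.087
scene [[413.2, 0.0, 277.0], [0.0, 413.2, 208.8], [0.0, 0.0, 1.0]] [-0.0762  0.      0.      0.      0.    ] {'rvec': [2.119, 1.4396, -0.4629], 'tvec': [-0.1904, -0.3597, 1.2444]}
top [[427.8, 0.0, 280.1], [0.0, 427.8, 206.4], [0.0, 0.0, 1.0]] [0.0425 0.     0.     0.     0.    ] {'rvec': [2.1219, -2.1517, 0.1683], 'tvec': [-0.0082, 0.6244, 0.9391]}
wrist [[332.0, 0.0, 280.3], [0.0, 332.0, 206.5], [0.0, 0.0, 1.0]] [0.0064 0.     0.     0.     0.    ] {'hand_eye': [[0.001, -0.3031, 0.9529, 0.019], [1.0, 0.0004, -0.0009, -0.0], [-0.0001, 0.9529, 0.3031, -0.0845], [0.0, 0.0, 0.0, 1.0]]}
```

View pics/scene0.png

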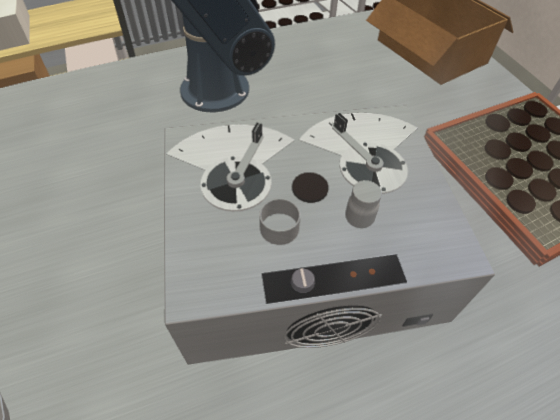

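View pics/top0.png

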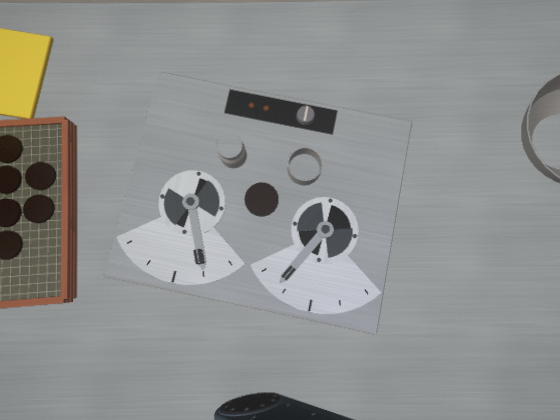

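```bash
cat > h.py <<'E'
from plant import arm, optics
import cv2,numpy as np
from scipy.spatial.transform import Rotation as R
def cam(d):
    if "rvec" in d:
        Rm=cv2.Rodrigues(np.array(d["rvec"],float))[0]; return Rm,np.array(d["tvec"],float).ravel()
def back(d,uv,z):
    Rm,t=cam(d); K=np.array(d["mtx"]);D=np.array(d["distortion"])
    p=cv2.undistortPoints(np.array(uv,float).reshape(-1,1,2),K,D).reshape(-1,2)
    r=np.c_[p,np.ones(len(p))]@Rm; c=-Rm.T@t
    z=np.broadcast_to(z,len(p)); return c+r*((z-c[2])/r[:,2])[:,None]
def proj(d,P):
    return cv2.projectPoints(np.array(P,float).reshape(-1,1,3),np.array(d["rvec"],float),np.array(d["tvec"],float),np.array(d["mtx"]),np.array(d["distortion"]))[0].reshape(-1,2)
E
python3 - <<'E'
from h import *
d=optics.snapshot("top")
print("cam",-cam(d)[0].T@cam(d)[1])
im=d["image"][:,:,::-1]
cv2.imwrite("pics/topA.png",cv2.resize(im[160:320,100:260],(800,600) if 0 else (600,600),interpolation=cv2.INTER_CUBIC))
cv2.imwrite("pics/topB.png",cv2.resize(im[180:340,240:400],(600,600),interpolation=cv2.INTER_CUBIC))
s=optics.snapshot("scene")["image"][:,:,::-1]
cv2.imwrite("pics/sceneAB.png",cv2.resize(s[100:220,160:430],(800,356),interpolation=cv2.INTER_CUBIC))
for l in ["vent_a","vent_a_half","vent_a_pointer","vent_a_tab","cutter","shaker","cracker","dryer"]:
    for c in ["top"]:
        print(l,[(np.round(o["extent"]).tolist(),round(o["score"],2)) for o in optics.look_for(c,l)[:3]])
E
```

```text
cam [ 0.46666087 -0.01852431  1.02649744]
vent_a [([118.0, 173.0, 245.0, 286.0], 0.73), ([253.0, 199.0, 380.0, 314.0], 0.58)]
vent_a_half [([254.0, 198.0, 385.0, 312.0], 0.67)]
vent_a_pointer [([282.0, 202.0, 352.0, 283.0], 0.78)]
vent_a_tab [([277.0, 203.0, 354.0, 282.0], 0.81)]
cutter [([289.0, 146.0, 323.0, 188.0], 0.78)]
shaker [([220.0, 134.0, 246.0, 167.0], 0.67), ([286.0, 145.0, 324.0, 186.0], 0.25)]
cracker [([245.0, 182.0, 281.0, 217.0], 0.95), ([114.0, 168.0, 246.0, 284.0], 0.58)]
dryer [([106.0, 73.0, 410.0, 335.0], 0.9), ([164.0, 184.0, 216.0, 272.0], 0.35)]
```

```bash
ls pics
```

```text
scene0.png
sceneAB.png
top0.png
topA.png
topB.png
wrist0.png
```

View pics/topA.png

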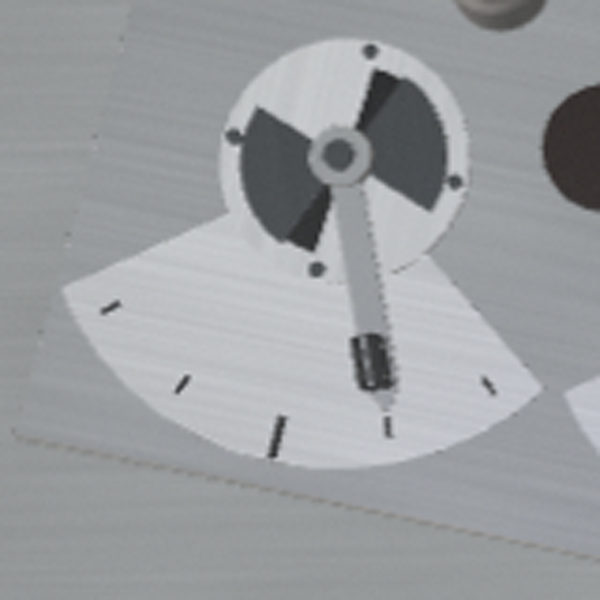

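View pics/topB.png

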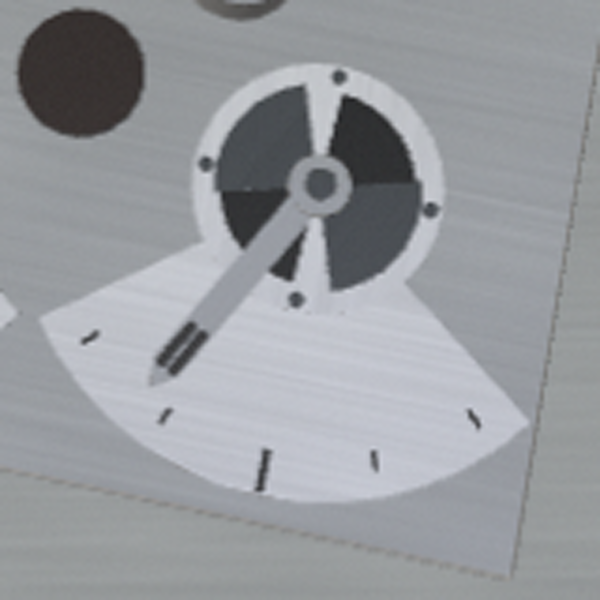

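View pics/sceneAB.png

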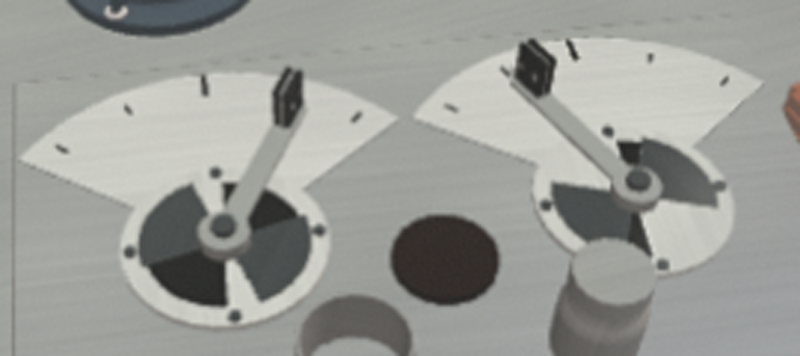

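```bash
cat >> h.py <<'E'
def ang(a): return np.degrees(np.arctan2(a[1],a[0]))
E
python3 - <<'E'
from h import *
d=optics.snapshot("top")
def c(o,p): return (np.array(p,float)+.5)/3.75-.5+np.array(o)
for n,o,ctr,hub,marks,tip in [("L",(100,160),(344.5,159.75),(339,154),[(488,385),(388,427),(277,437),(182,384),(110,307)],(390,406)),("R",(240,180),(318,187.5),(320,184),[(475,419),(375,461),(264,470),(165,416),(90,337)],(153,384))]:
    C=back(d,[c(o,ctr)],.214)[0];H=back(d,[c(o,hub)],.232)[0]
    M=back(d,[c(o,m) for m in marks],.212); T=back(d,[c(o,tip)],.222)[0]
    print(n,"ctr",C.round(4),H.round(4)); 
    for m in M: print("  mark",m.round(4),np.linalg.norm((m-C)[:2]).round(4),ang(m-C).round(1))
    print("  tip",T.round(4),np.linalg.norm((T-C)[:2]).round(4),ang(T-C).round(1))
for n,p,z in [("shaker",(229,148),.28),("cutter",(303,162),.25),("cracker",(262,199.5),.219)]: print(n,back(d,[p],z).round(3))
print(R.from_rotvec(arm.read_state()["ee_rot"]).as_matrix().round(3))
E
```

```text
L ctr [0.6082 0.1532 0.214 ] [0.6081 0.1522 0.232 ]
  mark [0.4925 0.0792 0.212 ] 0.1373 -147.4
  mark [0.4725 0.1291 0.212 ] 0.1379 -169.9
  mark [0.4684 0.1843 0.212 ] 0.1432 167.4
  mark [0.4955 0.2325 0.212 ] 0.1379 144.9
  mark [0.5347 0.2701 0.212 ] 0.1382 122.2
  tip [0.4826 0.1265 0.222 ] 0.1284 -168.0
R ctr [ 0.5517 -0.1011  0.214 ] [ 0.5515 -0.1003  0.232 ]
  mark [ 0.4356 -0.1755  0.212 ] 0.1379 -147.3
  mark [ 0.4158 -0.1252  0.212 ] 0.138 -169.9
  mark [ 0.4121 -0.0702  0.212 ] 0.1429 167.5
  mark [ 0.4388 -0.0216  0.212 ] 0.138 144.9
  mark [0.4782 0.0154 0.212 ] 0.1377 122.2
  tip [ 0.4547 -0.0159  0.222 ] 0.129 138.7
shaker [[0.695 0.073 0.28 ]]
cutter [[ 0.675 -0.061  0.25 ]]
cracker [[0.611 0.017 0.219]]
[[ 0.     0.312 -0.95 ]
 [-0.    -0.95  -0.312]
 [-1.     0.     0.   ]]
```

Request:
{"fn": "servo_tool", "kwargs": {
  "plan": [
    [[-1.2, 0, 0, 0, 0, 0, 1], [-2.4, 0, 0, 0, 0, 0, 1], [-2.4, -1, -1, 1, 0, 0, 1], [-2.4, -2.5, -2.5, 2, 0, 0, 1], [-2.4, -4, -4, 3, 0, 0, 1], [-2.4, -5.5, -5.5, 3.85, 0, 0, 1], [-2.4, -7, -7, 3.85, 0, 0, 1], [-2.4, -8.4, -8.4, 3.85, 0, 0, 1], [-2.4, -9.34, -9.38, 3.85, 0, 0, 1], [-2.4, -9.34, -9.38, 3.85, 0, 0, 1]]
  ]
}}

```text
time: 1.95
ee_pos: [0.4217, -0.1457, 0.5252]
ee_rot: [-2.107, 0.233, 2.104]
contact_force: [0.5, -0.8, 0.4]
gripper_width: 0.0017
```

Request:
{"fn": "servo_tool", "kwargs": {
  "plan": [
    [[0, 0, 0, 0, 0, 0, 1], [0, 0, 0, 0, 0, 0, 1], [0, 0, 0, 0, 0, 0, 1]]
  ]
}}

```text
time: 2.33
ee_pos: [0.4209, -0.1489, 0.5248]
ee_rot: [-2.104, 0.235, 2.104]
contact_force: [-0.1, 0.6, 0.2]
gripper_width: 0.0003
```

```bash
cat >> h.py <<'E'
def to(target,yaw=None):
    s=arm.read_state(); Rm=R.from_rotvec(s["ee_rot"]).as_matrix()
    y=np.degrees(np.arctan2(Rm[1,1],Rm[0,1]))
    print("t",s["time"],"pos",np.round(s["ee_pos"],4),"yaw y",y.round(1),"x axis",Rm[:,0].round(3),"F",np.round(s["contact_force"],1),"w",round(s["gripper_width"],4))
    print("units",(Rm.T@(np.array(target)-s["ee_pos"])/.05).round(2), None if yaw is None else ((y-yaw)/8).round(2))
E
python3 - <<'E'
from h import *
to([.495,-.003,.52],-102.6)
to([.4516,-.0572,.412],-102.6)
E
```

```text
t 2.325 pos [ 0.4209 -0.1489  0.5248] yaw y -102.7 x axis [-0. -0. -1.] F [-0.1  0.6  0.2] w 0.0003
units [ 0.09 -3.17 -0.8 ] -0.02
t 2.325 pos [ 0.4209 -0.1489  0.5248] yaw y -102.7 x axis [-0. -0. -1.] F [-0.1  0.6  0.2] w 0.0003
units [ 2.25 -1.93 -0.2 ] -0.02
```

Request:
{"fn": "servo_tool", "kwargs": {
  "plan": [
    [[0.1, -1.1, -0.3, 0, 0, 0, 1], [0.1, -2.2, -0.6, 0, 0, 0, 1], [0.1, -3.17, -0.8, 0, 0, 0, 1], [0.1, -3.17, -0.8, 0, 0, 0, 1], [0.1, -3.17, -0.8, 0, 0, 0, 1], [1.0, -3.17, -0.8, 0, 0, 0, 1], [1.6, -3.17, -0.8, 0, 0, 0, 1], [1.9, -3.17, -0.8, 0, 0, 0, 1], [1.9, -3.17, -0.8, 0, 0, 0, 1]]
  ]
}}

```text
time: 3.45
ee_pos: [0.4942, -0.0035, 0.4287]
ee_rot: [-2.1, 0.236, 2.107]
contact_force: [-1.1, -0.4, -0.1]
gripper_width: 0.0003
```

Run:
```python
from h import *
to([.495,-.003,.412],-102.6)
to([.4516,-.0572,.412],-102.6)
d=optics.snapshot("scene");cv2.imwrite("pics/s1.png",cv2.resize(d["image"][60:260,150:430,::-1],(784,560)))
```

```text
t 3.45 pos [ 0.4942 -0.0035  0.4287] yaw y -102.8 x axis [-0.003  0.    -1.   ] F [-1.1 -0.4 -0.1] w 0.0003
units [ 0.33 -0.01 -0.01] -0.02
t 3.45 pos [ 0.4942 -0.0035  0.4287] yaw y -102.8 x axis [-0.003  0.    -1.   ] F [-1.1 -0.4 -0.1] w 0.0003
units [0.34 1.23 0.59] -0.02
```

View pics/s1.png

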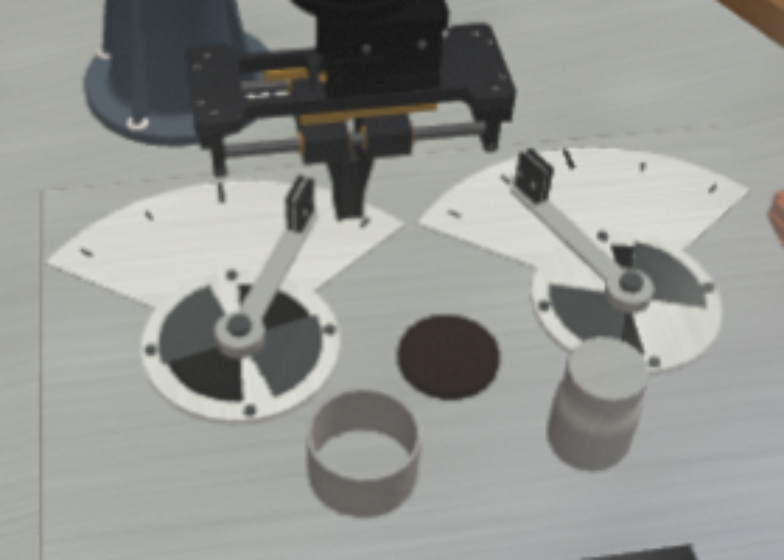

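The scene picture shows the shut fingers at about (350,215), on the open side of the right vent's tab (300,205) and clear of it. I'll go down and push.

Request:
{"fn": "servo_tool", "kwargs": {
  "plan": [
    [[0.33, 0, 0, 0, 0, 0, 1], [0.33, 0, 0, 0, 0, 0, 1], [0.33, 0.2, 0.1, 0, 0, 0, 1], [0.33, 0.4, 0.2, 0, 0, 0, 1], [0.33, 0.6, 0.3, 0, 0, 0, 1], [0.33, 0.8, 0.39, 0, 0, 0, 1], [0.33, 0.95, 0.47, 0, 0, 0, 1], [0.33, 1.1, 0.53, 0, 0, 0, 1], [0.33, 1.1, 0.53, 0, 0, 0, 1]]
  ]
}}

```text
time: 4.62
ee_pos: [0.4563, -0.05, 0.413]
ee_rot: [-2.103, 0.233, 2.107]
contact_force: [-0.6, 1.1, 0.7]
gripper_width: 0.0001
```

Run:
```python
from h import *
to([.4516,-.0572,.412],-102.6)
d=optics.snapshot("scene");cv2.imwrite("pics/s2.png",cv2.resize(d["image"][60:260,150:430,::-1],(784,560)))
d=optics.snapshot("top");cv2.imwrite("pics/t2.png",cv2.resize(d["image"][180:340,240:400,::-1],(600,600)))
```

```text
t 4.625 pos [ 0.4563 -0.05    0.413 ] yaw y -102.6 x axis [-0.002 -0.    -1.   ] F [-0.6  1.1  0.7] w 0.0001
units [0.02 0.16 0.06] -0.0
```

View pics/s2.png

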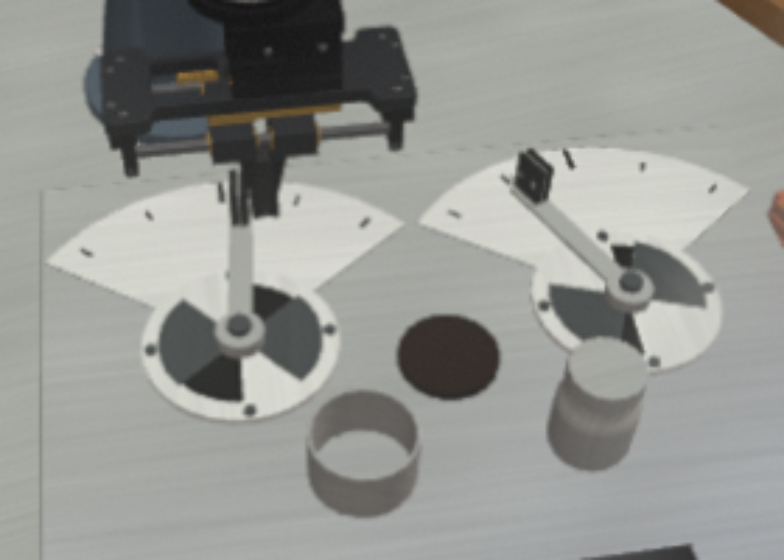

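View pics/t2.png

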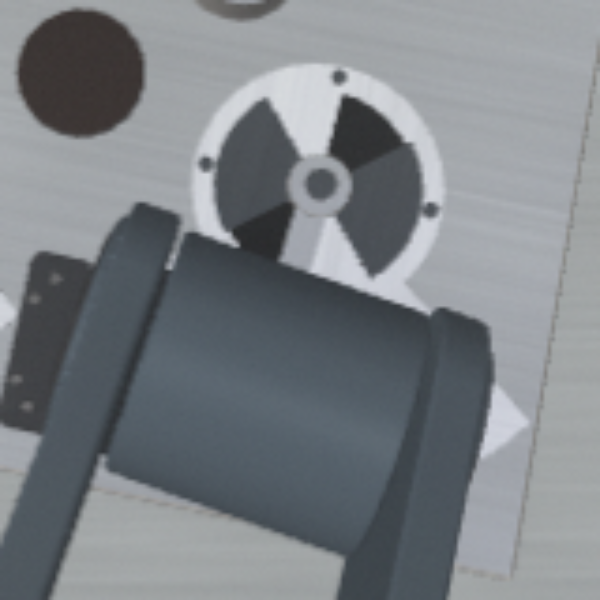

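The lever has turned, with a few degrees left to go. I'll push the last 7 mm, back away and rise.

Request:
{"fn": "servo_tool", "kwargs": {
  "plan": [
    [[0, 0.08, 0.04, 0, 0, 0, 1], [0, 0.15, 0.06, 0, 0, 0, 1], [0, 0.15, 0.06, 0, 0, 0, 1], [0, 0, 0, 0, 0, 0, 1], [0, -0.4, 0, 0, 0, 0, 1], [-0.8, -0.6, 0, 0, 0, 0, 1], [-2, -0.6, 0, 0, 0, 0, 1], [-2, -1.6, 0, 0, 0, 0, 1], [-2, -2.6, 0, 0, 0, 0, 1], [-2, -2.6, 0, 0, 0, 0, 1]]
  ]
}}

```text
time: 5.98
ee_pos: [0.4852, 0.0801, 0.5132]
ee_rot: [-2.108, 0.227, 2.109]
contact_force: [-0.3, -1.1, -0.2]
gripper_width: 0.0004
```

Run:
```python
from h import *
to([.511,.096,.412],-102.6)
d=optics.snapshot("scene");cv2.imwrite("pics/s3.png",cv2.resize(d["image"][60:260,150:430,::-1],(784,560)))
d=optics.snapshot("top");cv2.imwrite("pics/t3.png",cv2.resize(d["image"][180:340,240:400,::-1],(600,600),interpolation=cv2.INTER_CUBIC))
```

```text
t 5.975 pos [0.4852 0.0801 0.5132] yaw y -102.3 x axis [-0.  0. -1.] F [-0.3 -1.1 -0.2] w 0.0004
units [ 2.02 -0.42 -0.44] 0.04
```

View pics/t3.png

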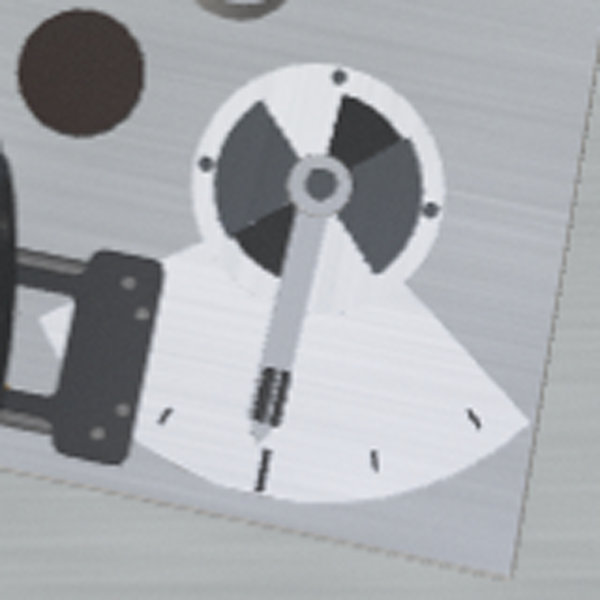

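View pics/s3.png

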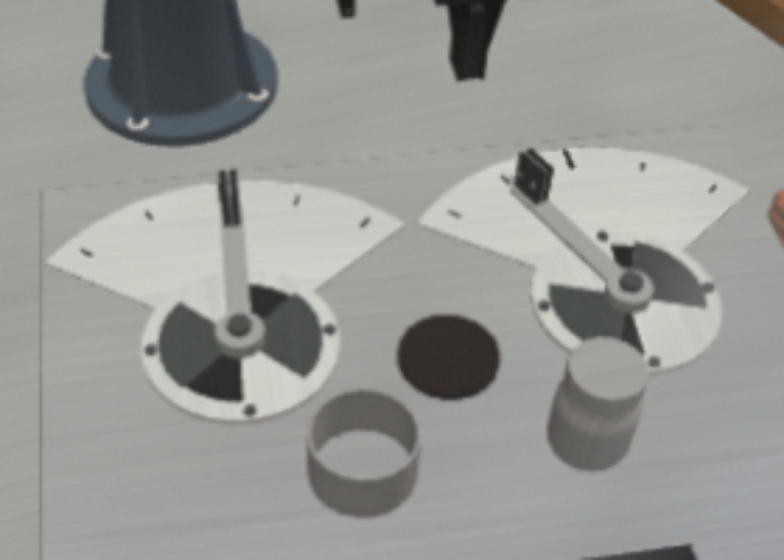

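Run:
```python
from h import *
d=optics.snapshot("top")
def c(o,p): return (np.array(p,float)+.5)/3.75-.5+np.array(o)
T=back(d,[c((240,180),(260,443))],.222)[0]; C=np.array([.5517,-.1011,.214])
print(T,np.linalg.norm((T-C)[:2]),ang(T-C),"half 167.5")
C=np.array([.6082,.1532]);u=np.array([np.cos(np.radians(167.4)),np.sin(np.radians(167.4))])
f=C+.107*u+.021*np.array([-u[1],u[0]]); print(f)
to([.511,.096,.412],-102.6); to([f[0],f[1],.412],-102.6)
```

```text
[ 0.42564796 -0.06794727  0.222     ] 0.13033886881612167 165.2644536799597 half 167.5
[0.4991959  0.15604707]
t 6.125 pos [0.4851 0.0772 0.5129] yaw y -102.6 x axis [-0.001 -0.001 -1.   ] F [0.4 0.7 0.9] w 0.0005
units [ 2.02 -0.48 -0.43] 0.0
t 6.125 pos [0.4851 0.0772 0.5129] yaw y -102.6 x axis [-0.001 -0.001 -1.   ] F [0.4 0.7 0.9] w 0.0005
units [ 2.02 -1.6   0.07] 0.0
```

Request:
{"fn": "servo_tool", "kwargs": {
  "plan": [
    [[0, -0.48, -0.43, 0, 0, 0, 1], [1.0, -0.48, -0.43, 0, 0, 0, 1], [2.0, -0.48, -0.43, 0, 0, 0, 1], [2.02, -0.48, -0.43, 0, 0, 0, 1], [2.02, -0.7, -0.33, 0, 0, 0, 1], [2.02, -0.9, -0.24, 0, 0, 0, 1], [2.02, -1.1, -0.15, 0, 0, 0, 1], [2.02, -1.3, -0.06, 0, 0, 0, 1], [2.02, -1.5, 0.03, 0, 0, 0, 1], [2.02, -1.5, 0.03, 0, 0, 0, 1]]
  ]
}}

```text
time: 7.38
ee_pos: [0.4995, 0.152, 0.4122]
ee_rot: [-2.104, 0.23, 2.107]
contact_force: [-0.4, -0.0, -0.3]
gripper_width: 0.0006
```

Run:
```python
from h import *
to([.4992,.156,.412],-102.6)
d=optics.snapshot("scene");cv2.imwrite("pics/s4.png",cv2.resize(d["image"][60:260,150:430,::-1],(784,560)))
```

```text
t 7.375 pos [0.4995 0.152  0.4122] yaw y -102.5 x axis [-0.001  0.001 -1.   ] F [-0.4 -0.  -0.3] w 0.0006
units [ 0.   -0.08  0.02] 0.01
```

View pics/s4.png

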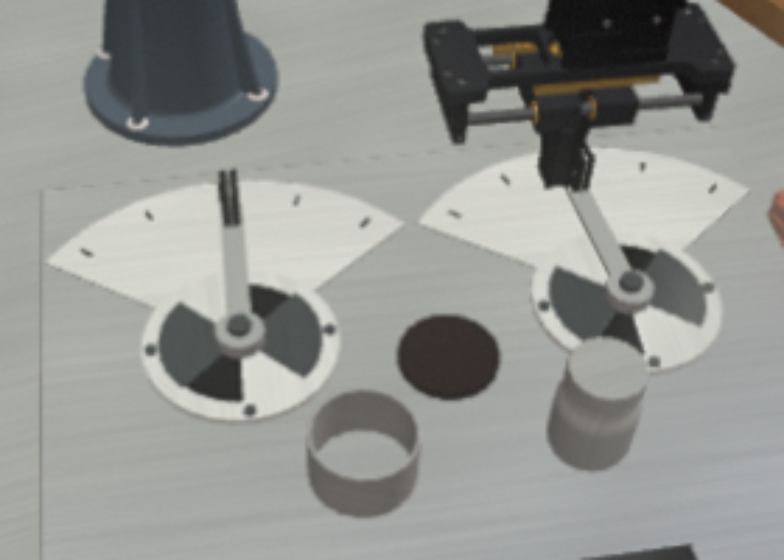

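Nearly there: the left lever now stands almost at its half mark. I'll push a final 6 mm, then back away and rise.

Request:
{"fn": "servo_tool", "kwargs": {
  "plan": [
    [[0, -0.07, 0, 0, 0, 0, 1], [0, -0.13, 0, 0, 0, 0, 1], [0, -0.13, 0, 0, 0, 0, 1], [0, 0, 0, 0, 0, 0, 1], [0, 0.4, 0, 0, 0, 0, 1], [-0.8, 0.5, 0, 0, 0, 0, 1], [-2, 0.5, 0, 0, 0, 0, 1], [-2, 1.4, 0, 0, 0, 0, 1], [-2, 2.4, 0, 0, 0, 0, 1], [-2, 2.4, 0, 0, 0, 0, 1]]
  ]
}}

```text
time: 8.68
ee_pos: [0.4737, 0.0312, 0.5127]
ee_rot: [-2.104, 0.238, 2.101]
contact_force: [-1.0, 0.2, -0.2]
gripper_width: 0.0002
```

Run:
```python
from h import *
to([.4992,.156,.412],-102.6)
d=optics.snapshot("scene");cv2.imwrite("pics/s5.png",cv2.resize(d["image"][100:220,160:430,::-1],(800,356),interpolation=cv2.INTER_CUBIC))
d=optics.snapshot("top");cv2.imwrite("pics/t5.png",cv2.resize(d["image"][160:320,100:260,::-1],(600,600),interpolation=cv2.INTER_CUBIC))
```

```text
t 8.675 pos [0.4737 0.0312 0.5127] yaw y -102.9 x axis [ 0.002 -0.    -1.   ] F [-1.   0.2 -0.2] w 0.0002
units [ 2.01 -2.55  0.06] -0.04
```

View pics/t5.png

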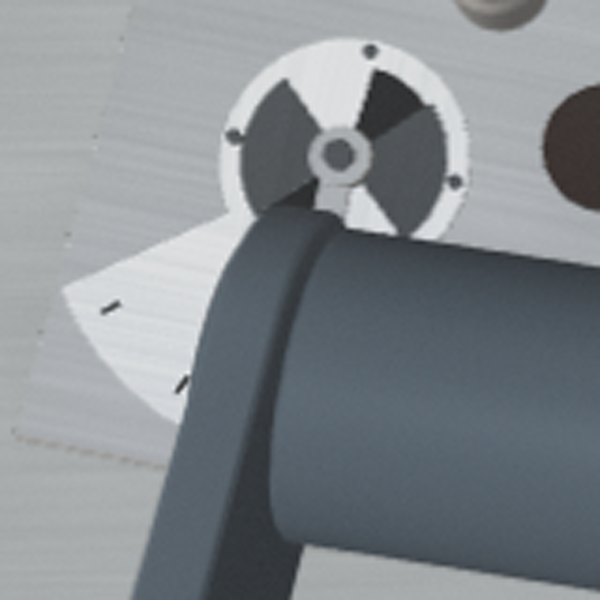

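View pics/s5.png

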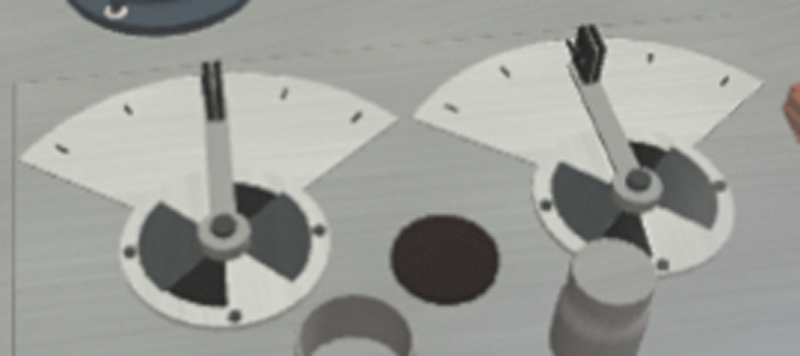

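Request:
{"fn": "servo_tool", "kwargs": {
  "plan": [
    [[0, 1.2, 0.2, 0, 0, 0, 1], [0, 2.4, 0.4, 0, 0, 0, 1], [0, 3.6, 0.6, 0, 0, 0, 1], [0, 4.8, 0.8, 0, 0, 0, 1], [0, 6, 1, 0, 0, 0, 1], [0, 7.2, 1.2, 0, 0, 0, 1], [0, 8.4, 1.4, 0, 0, 0, 1], [0, 9.6, 1.7, 0, 0, 0, 1], [0, 10.6, 2, 0, 0, 0, 1], [0, 10.6, 2, 0, 0, 0, 1]]
  ]
}}

```text
time: 10.02
ee_pos: [0.2603, -0.4647, 0.5117]
ee_rot: [-2.105, 0.237, 2.103]
contact_force: [-0.4, 0.5, -0.1]
gripper_width: 0.0004
```

Run:
```python
from h import *
to([.4992,.156,.412],-102.6)
d=optics.snapshot("top");i=d["image"][:,:,::-1]
for n,x,y in[("L",150,240),("R",285,265)]: cv2.imwrite(f"pics/t6{n}.png",cv2.resize(i[y:y+60,x:x+60],(600,600),interpolation=cv2.INTER_CUBIC))
```

```text
t 10.025 pos [ 0.2603 -0.4647  0.5117] yaw y -102.8 x axis [ 0.    -0.001 -1.   ] F [-0.4  0.5 -0.1] w 0.0004
units [  1.98 -13.16  -1.91] -0.02
```

View pics/t6L.png

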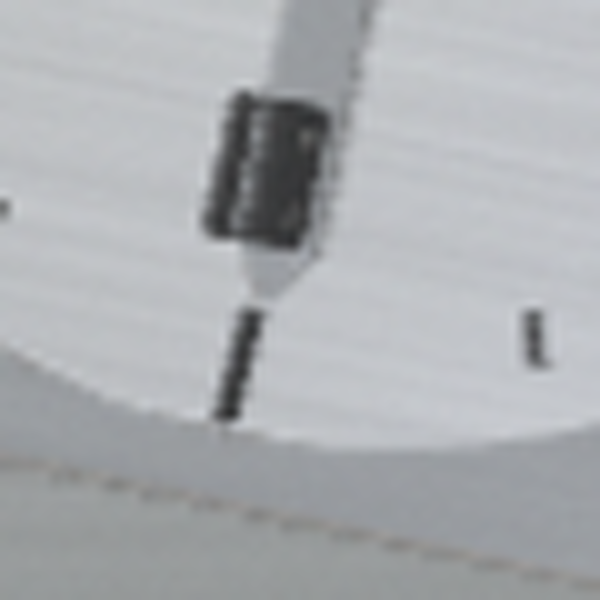

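View pics/t6R.png

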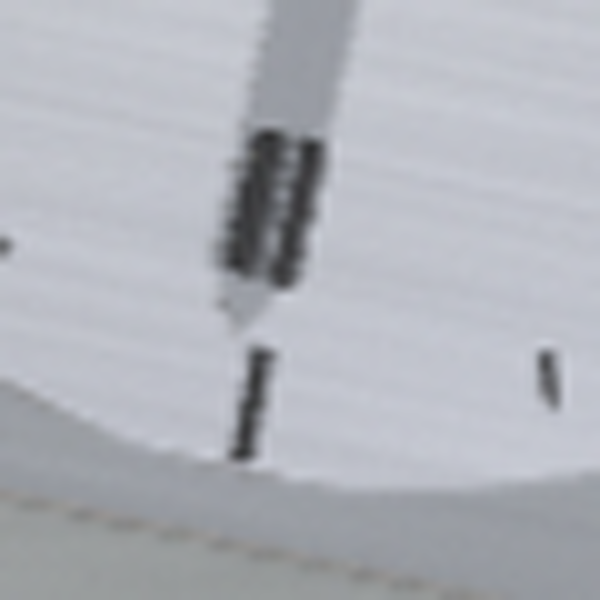

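Run:
```python
from h import *
d=optics.snapshot("top")
def c(o,p): return (np.array(p,float)+.5)/10-.5+np.array(o)
for n,C,o,tip,half in[("L",[.6082,.1532],(150,240),(262,300),(238,364)),("R",[.5517,-.1011],(285,265),(237,330),(252,403))]:
    C=np.array(C)
    T=back(d,[c(o,tip)],.222)[0];M=back(d,[c(o,half)],.212)[0]
    print(n,np.linalg.norm(T[:2]-C),ang(T[:2]-C),ang(M[:2]-C))
    for p in [C+.107*np.array([np.cos(a),np.sin(a)]) for a in np.radians([162,165,167.5,170])]:pass
    # overlay model lever at several angles
    for a in [162.5,165,167.4,170]:
        u=np.array([np.cos(np.radians(a)),np.sin(np.radians(a))])
        q=proj(d,[[*(C+r*u),.222] for r in(.06,.131)]); print(a,((q-np.array(o)+.5)*10).round().tolist())
for l in["cutter","shaker","cracker"]:
    print(l,[(np.round(e["extent"]).tolist(),round(e["score"],2)) for e in optics.look_for("top",l)[:1]])
```

```text
L 0.1301361136718198 168.99726103983744 167.29182302269805
162.5 [[309.0, -79.0], [184.0, 287.0]]
165 [[322.0, -75.0], [214.0, 295.0]]
167.4 [[335.0, -72.0], [242.0, 301.0]]
170 [[349.0, -70.0], [274.0, 307.0]]
R 0.1302871401955938 164.66379983396538 167.29913616063072
162.5 [[316.0, -46.0], [211.0, 327.0]]
165 [[330.0, -43.0], [241.0, 335.0]]
167.4 [[343.0, -40.0], [270.0, 342.0]]
170 [[358.0, -37.0], [302.0, 348.0]]
cutter [([290.0, 148.0, 324.0, 188.0], 0.96)]
shaker [([220.0, 132.0, 249.0, 169.0], 0.78)]
cracker [([247.0, 184.0, 281.0, 216.0], 0.84)]
```

Left is about 1.7° off and right about 2.7° off, so both are inside the 5° limit. There is plenty of time, so I'll nudge the right lever the last 5 mm for more margin.

Run:
```python
from h import *
to([.459,-.02,.51],-102.6)
```

```text
t 10.275 pos [ 0.2621 -0.4604  0.5122] yaw y -102.5 x axis [ 0.     0.001 -1.   ] F [ 0.2 -0.2  0.5] w 0.0004
units [ 0.05 -9.45 -1.95] 0.02
```

Request:
{"fn": "servo_tool", "kwargs": {
  "plan": [
    [[0, -1.2, -0.2, 0, 0, 0, 1], [0, -2.4, -0.4, 0, 0, 0, 1], [0, -3.6, -0.7, 0, 0, 0, 1], [0, -4.8, -1, 0, 0, 0, 1], [0, -6, -1.2, 0, 0, 0, 1], [0, -7.2, -1.5, 0, 0, 0, 1], [0, -8.4, -1.7, 0, 0, 0, 1], [0, -9.45, -1.95, 0, 0, 0, 1], [0, -9.45, -1.95, 0, 0, 0, 1], [0, -9.45, -1.95, 0, 0, 0, 1]]
  ]
}}

```text
time: 11.52
ee_pos: [0.4585, -0.021, 0.5123]
ee_rot: [-2.107, 0.231, 2.107]
contact_force: [0.2, -0.4, 0.2]
gripper_width: 0.0007
```

Run:
```python
from h import *
to([.459,-.02,.412],-102.6)
to([.4507,-.0615,.412],-102.6)
```

```text
t 11.525 pos [ 0.4585 -0.021   0.5123] yaw y -102.5 x axis [-0.    -0.001 -1.   ] F [ 0.2 -0.4  0.2] w 0.0007
units [ 2.01 -0.02 -0.01] 0.02
t 11.525 pos [ 0.4585 -0.021   0.5123] yaw y -102.5 x axis [-0.    -0.001 -1.   ] F [ 0.2 -0.4  0.2] w 0.0007
units [ 2.01  0.82 -0.02] 0.02
```

Request:
{"fn": "servo_tool", "kwargs": {
  "plan": [
    [[1, 0, 0, 0, 0, 0, 1], [2, 0, 0, 0, 0, 0, 1], [2, 0, 0, 0, 0, 0, 1], [2, 0.4, 0, 0, 0, 0, 1], [2, 0.6, 0, 0, 0, 0, 1], [2, 0.75, 0, 0, 0, 0, 1], [2, 0.83, 0, 0, 0, 0, 1], [2, 0.83, 0, 0, 0, 0, 1], [2, 0.4, 0, 0, 0, 0, 1], [2, 0, 0, 0, 0, 0, 1]]
  ]
}}

```text
time: 12.78
ee_pos: [0.459, -0.0213, 0.4121]
ee_rot: [-2.105, 0.233, 2.106]
contact_force: [0.7, 0.2, -1.2]
gripper_width: 0.0004
```

Request:
{"fn": "servo_tool", "kwargs": {
  "plan": [
    [[-1, 0, 0, 0, 0, 0, 1], [-2, 0, 0, 0, 0, 0, 1], [-2, 1.4, 0.2, 0, 0, 0, 1], [-2, 2.6, 0.5, 0, 0, 0, 1], [-2, 3.8, 0.8, 0, 0, 0, 1], [-2, 5, 1, 0, 0, 0, 1], [-2, 6.2, 1.3, 0, 0, 0, 1], [-2, 7.4, 1.5, 0, 0, 0, 1], [-2, 8.6, 1.8, 0, 0, 0, 1], [-2, 9.4, 1.9, 0, 0, 0, 1]]
  ]
}}

```text
time: 14.02
ee_pos: [0.2624, -0.462, 0.5119]
ee_rot: [-2.103, 0.234, 2.106]
contact_force: [1.4, -0.1, 0.9]
gripper_width: 0.0003
```

Request:
{"fn": "servo_tool", "kwargs": {
  "plan": [
    [[0, 0, 0, 0, 0, 0, 1], [0, 0, 0, 0, 0, 0, 1], [0, 0, 0, 0, 0, 0, 1]]
  ]
}}

```text
time: 14.4
ee_pos: [0.2645, -0.4585, 0.5122]
ee_rot: [-2.105, 0.23, 2.106]
contact_force: [0.3, 0.1, 0.1]
gripper_width: 0.0005
```

Run:
```python
from h import *
to([.4507,-.0615,.412],-102.6)
d=optics.snapshot("top");i=d["image"][:,:,::-1]
cv2.imwrite("pics/t7.png",i)
for n,x,y in[("R",285,265),("L",150,240)]: cv2.imwrite(f"pics/t7{n}.png",cv2.resize(i[y:y+60,x:x+60],(600,600),interpolation=cv2.INTER_CUBIC))
for l in["cutter","shaker","cracker"]:
    print(l,[(np.round(e["extent"]).tolist(),round(e["score"],2)) for e in optics.look_for("top",l)[:1]])
```

```text
t 14.4 pos [ 0.2645 -0.4585  0.5122] yaw y -102.5 x axis [-0.     0.001 -1.   ] F [0.3 0.1 0.1] w 0.0005
units [ 2.01 -8.56 -1.92] 0.01
cutter [([287.0, 144.0, 324.0, 186.0], 0.67)]
shaker [([220.0, 136.0, 245.0, 169.0], 0.62)]
cracker [([246.0, 181.0, 280.0, 215.0], 0.59)]
```

View pics/t7R.png

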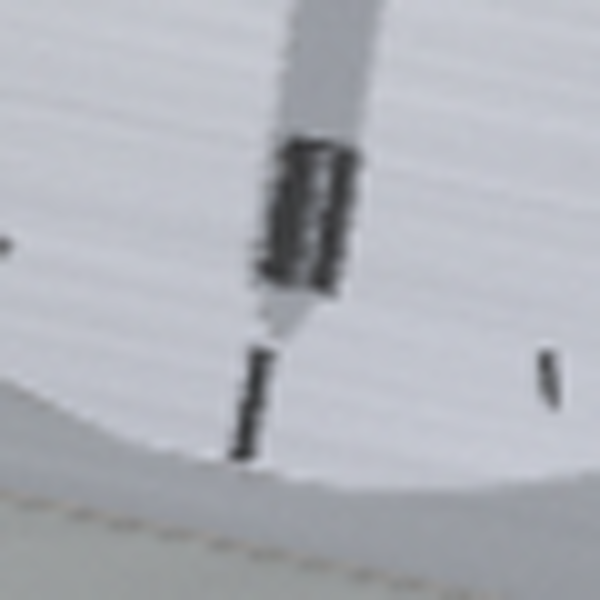

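View pics/t7.png

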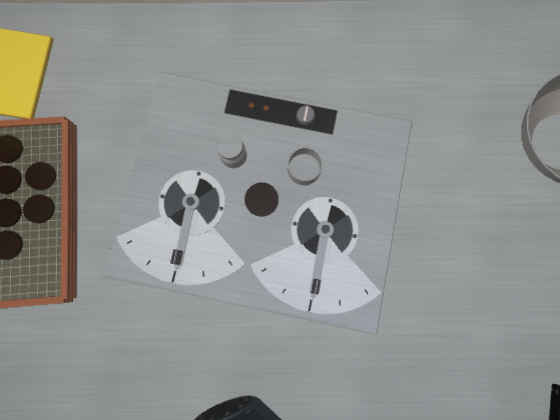

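The right pointer tip, at about (274,340) in the crop, now sits roughly on the half mark: my model puts exact half at (270,342). In the full picture the cutter, shaker and cracker stand where they were, and the arm is clear. I'm handing in.

```bash
python3 -c "
from plant import arm
print(arm.sign_off())"
```

```text
the job is handed in; nothing more can be done
None
```

Both vents are set to half, and I handed the job in at about 14.4 s. No verdict was reported.

With the gripper shut, I pushed each tab from one side only. The right lever went from near open back to half, with one extra 5 mm nudge to correct it. The left lever went from near quarter up to half.

- **Levers:** in the last top-camera measurements, the left pointer was about 1.7° from the half mark. After the nudge, the right pointer was within about 0.5°, judged against projected positions. Both are inside the 5° limit.
- **Other objects:** the cutter, shaker and cracker showed no visible shift. Their detection boxes moved only by a few pixels, which is noise.
- **Arm:** it ended clear of everything, with contact force near zero.
- **Checks that failed or disagreed:** my first push left the right lever about 2.7° short, which is why I nudged it again. No other check failed or disagreed.

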